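# Load the specimen tote, roll it home and set it in the tray

### The job

The specimen jar left standing on the rollers is in the way: pick it up and stand it in the tote's free compartment, on the cork pad. Then roll the tote along the rollers, without lifting it, right up against the end stop, and only there lift it off and set it down flat inside the steel tray, with both jars still upright in it. Leave the wash bottle, the dropper bottle and the watch glass where they are.

Things in the scene. Friction and masses are not known exactly. Their poses are not given: they have to be found in the camera images.
- lane: Fixed roller lane, 268 x 86 mm; origin on the worktop under its middle, z up, x along it TOWARDS the end stop. 14 very freely turning 16 mm rollers, 18 mm apart, axes along y, tops at z = 30 mm. Aluminium side rails: inner faces y = +-31 mm, outer +-35 mm (foot flange +-43 mm, 6 mm high), tops z = 40 mm. Low lip at the other end, x = -126 to -131 mm, top z = 38 mm.
- end_stop (a point): Middle of the end stop's rubber face, at roller-top height: 128 mm along lane x from the lane's origin, 30 mm up. The stop is an upright aluminium plate across the lane, top 57 mm above the worktop. Its axes are the lane's.
- tote: Loose white open tote, 112 (x) x 56 (y) x 36 (z) mm, 3 mm walls and floor, a divider at x = 0 making two compartments 51 x 50 mm inside, centred at x = +-27 mm. Origin at the centre of its underside; x along its length, parallel to lane x. Starts on the rollers at the end away from the stop; against the stop its origin is 56 mm short of the stop's face. About 0.18 kg unloaded.
- pad: Thin loose cork pad, 46 x 46 x 3 mm, lying on the floor of the tote's free compartment (either the one towards the stop or the other). Origin at the centre of its underside, z up.
- specimen_jar_1: The jar to load: upright glass jar with white screw cap, 38 mm diameter, 65 mm tall (solid for gripping up to 57 mm), 0.07 kg. Origin at the centre of its underside, z along its axis. Starts standing on the rollers between tote and end stop. The tote's rim is 36 mm high: in its compartment the jar can be held only above the rim.
- specimen_jar_2: A wider, lower glass jar with white screw cap, 42 mm diameter, 55 mm tall (solid part 46 mm), standing loose in the tote's other compartment, on the tote floor. Origin at the centre of its underside, z along its axis. It stays there.
- tray: Low rectangular steel tray, fixed, on the robot's side of the lane: outside 148 (x) x 94 (y) mm, inside 140 x 86 mm, floor 4 mm above the worktop, rim 10 mm. Origin on the worktop under its centre, z up, x along its length. The tote goes in lengthwise, either way round.
- wash_bottle: Bystander: white squeeze wash bottle with red cap and bent spout, 174 mm tall, beyond the left end of the lane; origin on the worktop. Body 61 mm diameter, its axis 14 mm from the origin along its +y.
- dropper_bottle_1: Bystander: amber dropper bottle, 32 mm diameter, 98 mm tall, standing on the robot's side of the lane, just left of the tray; origin at the centre of its underside.
- watch_glass: Bystander: shallow round glass dish, 60 mm diameter, 12 mm tall, on the robot's side of the tray; origin at the centre of its underside.

How it is judged:
By the outcome, as a careful person would: the job done as asked, in the order asked, and still so for the second after the job is handed in, with the robot touching nothing.
It also fails if it takes over 53 s, if anything falls off the work surface, if the arm or the gripper's body presses on something with over 40 N, if the wrist force passes 120 N, or if a joint passes its speed limit or range.

### The arm

A 6-joint arm with a two-finger parallel gripper is mounted at the origin on the work surface; the furniture and walls round the work are solid. World frame = base frame: x ahead of the robot, y to its left, z up, the work surface at z = 0. Lengths are in m, angles in degrees, forces in N, time in s.
With the tool pointing down it reaches from about 0.4 to 0.825 m from the base axis. Payload 7 kg.
Tool frame: the origin (TCP) lies at the centre of the arm's flange, where the gripper is bolted on; the fingertips stand 178 mm ahead of it and the grasp point (between the pads) lies 159 mm ahead of it (tip_reach is the distance from the TCP to the fingertips, in m); z points along the fingers, y is the line along which they close (so a half turn about z gives the same grasp; the last joint's range is limited). The gripper opens to 88 mm and grips with 3 to 60 N. Pads are 19 mm wide; open, the fingers measure 130 mm over their backs; the gripper's body (78 mm by 193 mm) begins 47 mm behind the grasp point.
Start: joints at [-46.748, 20.546, 0.682, 0, -70.136, -16.507], TCP at [0.304, -0.603, 0.405] pointing down, gripper open.
Joint ranges: [-176.03, 176.03], [-82.01, 121.73], [-58.28, 71.71], [-173.87, 95.51], [-174.79, -0.11], [-173.66, 173.66]. Speed limits (degrees/s): [136.94, 136.94, 172.46, 180, 180, 180].

### API

Orientations are given as [roll, pitch, yaw] about the fixed x, y, z axes, in that order (R = Rz(yaw) Ry(pitch) Rx(roll)).
In Python, from plant import * gives the robot as it stands.
- The arm moves only by the shell command python3 -m handwheel 'ROWS'. ROWS is JSON, a list of rows, each a list of 7 numbers: the opening, from -1 (shut) to 1 (fully open), then the shift along the tool's x, y, z as a fraction of full scale, then the turn, a rotation vector about the tool's x, y, z as a fraction of full scale. A call has 1 to 5 rows; each row shifts and turns the commanded pose from where the row before left it, along the tool's axes as they then stand; what a row does not reach is not made up. Full scale, the value 1, is 0.025 m for a shift and 6 degrees for a turn. A row lasts 1/8 s, in which the tool goes at most 62.5 mm and 10.7 degrees, less where a joint would pass 70% of its speed; a pose out of reach is approached as far as the arm can. A call with a number of a shift or a turn outside -1 to 1 is refused whole. A call with a gripper value outside its range is refused whole. The fingers move at their own pace and stop on an object; the grip force is fixed at half the most. Time passes only in rows, so rows that do not move let the fingers close. It gives the time, the measured TCP pose, the force, the opening and the grip force at its end, in the units of the state.
- get_obs(): the state, without advancing time (a new reading comes with each control period).
- snapshot(name): name is "scene" or "top"; returns a dict with "color" (400x640x3 uint8, red, green, blue), "fx", "fy", "cx", "cy" (pixels), "k1" (the pictures are not rectified: a ray, as slopes to the right and down, at radius r is drawn at 1 + k1 r^2 times it, then the intrinsics apply), "R" (3x3) and "t" (3): a world point X has camera coordinates R X + t. Camera axes: x right, y down, z forward; pixel columns grow to the right and rows downward; lengths in m; the calibration is good to about 2 mm. A picture is of the moment at which its call begins. There is no depth.
- close_job(): hands the job in; it is judged then, once.
The state is a dict: "clock": time; "joint_pos": joint angles; "qvel": joint speeds; "tau": joint torques, N m; "tool_pos": TCP position; "orientation": TCP orientation; "force": force on the tool from outside, world axes, zero at the start; "moment": the same for the moment, N m; "opening": finger opening in m; "gripper_force": force on a finger pad.
Only numpy, scipy, OpenCV 4.12 (cv2) and the standard library are available. Lean on these libraries where they do the work, as an engineer would, in place of code of your own. Each camera call takes 0.05 s, during which the arm holds its last target. There are 200 camera calls.

## Working session

There is one attempt and no reset: what is moved stays moved. The work goes in short steps, Python scripts to look and compute and a shell command to move; the robot and the scene stay as the last step left them, time stands still between calls to the robot, and variables do not carry over. Pictures are saved under pics/ and viewed, at most 10 in all, crops included, and the job is handed in when it is done.

```bash
mkdir -p pics; ls; python3 - <<'E'
from plant import *
import cv2
for n in("scene","top"):
    s=snapshot(n); cv2.imwrite(f"pics/{n}0.png",s["color"][:,:,::-1]); print(n,s["fx"],s["cx"],s["cy"],s["k1"],s["R"],s["t"])
print(get_obs())
E
```

```text
pics
scene 494.7957610172652 319.33491937642106 203.40439144764937 -0.1375909670205985 [[ 0.78335168 -0.62155808  0.00506967]
 [-0.45398664 -0.57769378 -0.67835538]
 [ 0.42456599  0.52908926 -0.73471646]] [-0.4319808   0.15936794  0.88788222]
top 440.4736378726919 316.40268313231655 203.75662332040005 -0.1167063367767201 [[ 1.82860446e-02 -9.99829083e-01  2.72494981e-03]
 [-9.95391553e-01 -1.84613478e-02 -9.41001274e-02]
 [ 9.41343504e-02 -9.91672896e-04 -9.95559009e-01]] [-0.15284631  0.43162471  1.08492276]
{'clock': 0.1, 'joint_pos': array([-4.67454014e+01,  2.05860413e+01,  6.40000952e-01, -1.74361290e-02,
       -7.01359487e+01, -1.65068105e+01]), 'qvel': array([ 0.05770769, -0.02299241,  0.06075343,  0.13679679,  0.05563829,
       -0.00983716]), 'tau': array([-1.43083442e-03, -5.84160769e+01,  2.93749523e+01,  7.01551393e+00,
        1.01525907e-02, -8.25574352e-05]), 'tool_pos': array([ 0.30371242, -0.60262171,  0.40383912]), 'orientation': array([ 1.79916732e+02, -7.58101502e-03, -1.53258143e+02]), 'force': array([-0.05335863,  0.10045027, -0.1683588 ]), 'moment': array([ 0.0358905 , -0.00851779, -0.05405886]), 'gripper_force': 0.0, 'opening': 0.08744117459695054}
```

View pics/scene0.png

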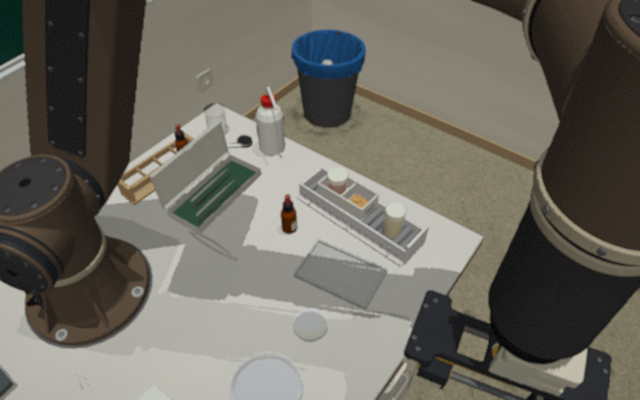

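View pics/top0.png

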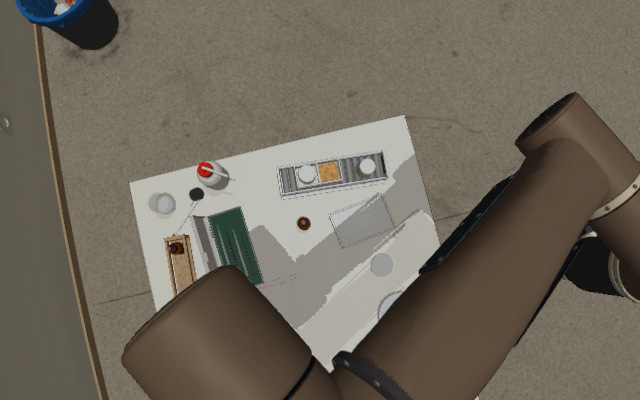

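Top view: the lane runs from (280,185) to (385,165), with the tote at the left. Jar 2's cap is at (307,174), the cork compartment at (330,172), towards the stop, and jar 1's cap at (368,166). The dropper is at (304,223) and the tray around (362,221). The scene view agrees. I'll enlarge both.

```bash
python3 - <<'E'
import cv2
a=cv2.imread("pics/top0.png")[140:260,270:430]; cv2.imwrite("pics/t1.png",cv2.resize(a,None,fx=5,fy=5,interpolation=cv2.INTER_CUBIC))
a=cv2.imread("pics/scene0.png")[155:312,285:440]; cv2.imwrite("pics/s1.png",cv2.resize(a,None,fx=3.8,fy=3.8,interpolation=cv2.INTER_CUBIC))
E
```

```text
(no output)
```

View pics/t1.png

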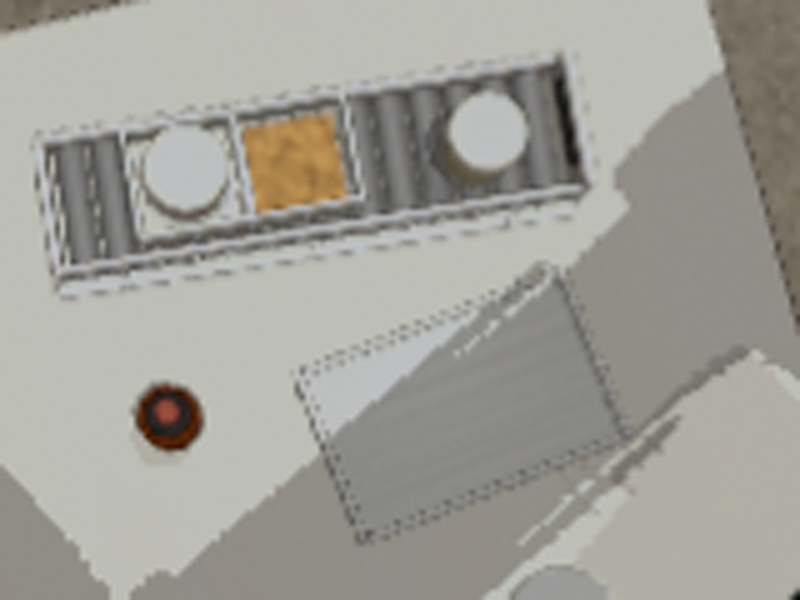

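View pics/s1.png

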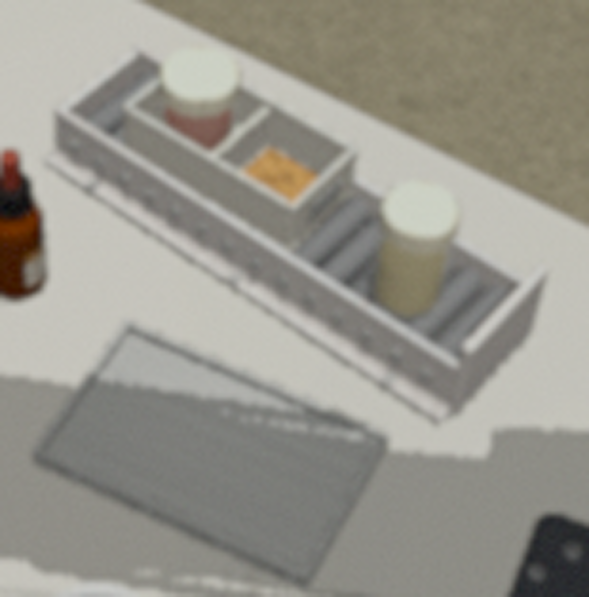

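The crops show both jar caps, the tote rim, the cork, the stop and the tray corners clearly. I'll triangulate the picked points and get the caps and the cork by mask.

```bash
cat > h.py <<'E'
from plant import *
import numpy as np, cv2
def ray(s,uv):
    K=np.array([[s["fx"],0,s["cx"]],[0,s["fy"],s["cy"]],[0,0,1]])
    p=cv2.undistortPoints(np.array([[uv]],float),K,np.array([s["k1"],0,0,0.]))[0,0]
    R=np.array(s["R"]); t=np.array(s["t"]); d=R.T@np.array([p[0],p[1],1]); return -R.T@t,d/np.linalg.norm(d)
def onz(s,uv,z):
    o,d=ray(s,uv); return o+d*(z-o[2])/d[2]
def tri(a,ua,b,ub):
    o1,d1=ray(a,ua);o2,d2=ray(b,ub)
    st=np.linalg.lstsq(np.c_[d1,-d2],o2-o1,rcond=None)[0]
    p,q=o1+st[0]*d1,o2+st[1]*d2; return (p+q)/2,np.linalg.norm(p-q)
def blob(img,lo,hi,box):
    x0,y0,x1,y1=box; h=cv2.cvtColor(img,cv2.COLOR_RGB2HSV)[y0:y1,x0:x1]
    m=cv2.inRange(h,np.array(lo),np.array(hi))
    c=max(cv2.findContours(m,cv2.RETR_EXTERNAL,cv2.CHAIN_APPROX_NONE)[0],key=cv2.contourArea)
    (x,y),wh,a=cv2.minAreaRect(c); return (x+x0,y+y0),wh,a
E
python3 - <<'E'
from h import *
np.set_printoptions(precision=4,suppress=True)
T,S=snapshot("top"),snapshot("scene")
t=lambda x,y:((x+.5)/5-.5+270,(y+.5)/5-.5+140)
s=lambda x,y:((x+.5)/3.8-.5+285,(y+.5)/3.8-.5+155)
P=dict(jar1=((487,132),(419,210),.095),jar2=((185,167),(200,73),.088),
 rimRfar=((345,93),(350,153),.066),rimRnear=((360,205),(293,205),.066),rimLnear=((140,240),(130,102),.066),
 stopfar=((568,54),(543,273),.057),stopnear=((588,184),(463,362),.057),lipFar=((38,135),(140,53),.04),lipNear=((57,278),(58,113),.04),
 tr1=((297,375),(130,328),.01),tr2=((548,268),(385,440),.01),tr3=((628,435),(308,583),.01),tr4=((365,540),(37,458),.01),drop=((167,411),(10,155),.098))
for k,(a,b,z) in P.items():
    p,e=tri(T,t(*a),S,s(*b)); print(k,p,round(e,4),"plane T",onz(T,t(*a),z)[:2],"S",onz(S,s(*b),z)[:2])
c=blob(T["color"],(8,90,80),(25,255,255),(310,155,350,190)); print("pad",c,onz(T,c[0],.036))
E
```

```text
jar1 [ 0.5191 -0.2627  0.0939] 0.0009 plane T [ 0.5192 -0.2628] S [ 0.5178 -0.2631]
jar2 [ 0.5008 -0.1201  0.0878] 0.0003 plane T [ 0.5009 -0.1202] S [ 0.5005 -0.1202]
rimRfar [ 0.5413 -0.1958  0.0644] 0.0035 plane T [ 0.5424 -0.1968] S [ 0.5385 -0.1961]
rimRnear [ 0.4884 -0.2056  0.0684] 0.0032 plane T [ 0.4875 -0.2048] S [ 0.4914 -0.2048]
rimLnear [ 0.469  -0.0996  0.0699] 0.0027 plane T [ 0.4684 -0.0987] S [ 0.4726 -0.0972]
stopfar [ 0.5671 -0.3078  0.0534] 0.0003 plane T [ 0.5662 -0.3072] S [ 0.5645 -0.3096]
stopnear [ 0.5028 -0.3186  0.0445] 0.0016 plane T [ 0.5015 -0.3171] S [ 0.494  -0.3239]
lipFar [ 0.5238 -0.0442  0.0326] 0.0027 plane T [ 0.5236 -0.0456] S [ 0.5176 -0.0496]
lipNear [ 0.4532 -0.0574  0.0383] 0.002 plane T [ 0.4521 -0.057 ] S [ 0.4531 -0.0592]
tr1 [ 0.409  -0.1775  0.0044] 0.0005 plane T [ 0.4084 -0.1772] S [ 0.4065 -0.1811]
tr2 [ 0.4674 -0.3065 -0.0028] 0.0013 plane T [ 0.4653 -0.3043] S [ 0.4607 -0.3126]
tr3 [ 0.381  -0.3464  0.0038] 0.0006 plane T [ 0.381  -0.3455] S [ 0.3779 -0.3487]
tr4 [ 0.325  -0.2127  0.0033] 0.0019 plane T [ 0.3259 -0.2128] S [ 0.3216 -0.216 ]
drop [ 0.3842 -0.1143  0.097 ] 0.0003 plane T [ 0.3843 -0.1144] S [ 0.3836 -0.115 ]
pad ((328.3319969177246, 172.07600021362305), (16.90467643737793, 17.97798728942871), 79.69515228271484) [ 0.5128 -0.1731  0.036 ]
```

```bash
cat > plan.py <<'E'
import numpy as np, sys
# x y z yaw  ->  x y z yaw  N grip : rows with tool down
def plan(a,b,n,g):
    a=np.array(a,float);b=np.array(b,float);d=(b-a)/n;y=a[3];out=[]
    for i in range(n):
        r=np.radians(y); X=np.array([np.cos(r),np.sin(r)]);Y=np.array([np.sin(r),-np.cos(r)])
        out.append([g]+[round(v,2) for v in (X@d[:2]/.025,Y@d[:2]/.025,-d[2]/.025)]+[0,0,round(-d[3]/6,2)]); y+=d[3]
    for i in range(0,n,5): print(out[i:i+5])
E
python3 -c "
from plan import *
plan([.304,-.603,.405,-153.26],[.519,-.2628,.305,-80.2],18,1)"
```

```text
[[1, np.float64(-0.77), np.float64(0.46), np.float64(0.22), 0, 0, np.float64(-0.68)], [1, np.float64(-0.8), np.float64(0.4), np.float64(0.22), 0, 0, np.float64(-0.68)], [1, np.float64(-0.82), np.float64(0.35), np.float64(0.22), 0, 0, np.float64(-0.68)], [1, np.float64(-0.85), np.float64(0.29), np.float64(0.22), 0, 0, np.float64(-0.68)], [1, np.float64(-0.86), np.float64(0.23), np.float64(0.22), 0, 0, np.float64(-0.68)]]
[[1, np.float64(-0.88), np.float64(0.17), np.float64(0.22), 0, 0, np.float64(-0.68)], [1, np.float64(-0.89), np.float64(0.1), np.float64(0.22), 0, 0, np.float64(-0.68)], [1, np.float64(-0.89), np.float64(0.04), np.float64(0.22), 0, 0, np.float64(-0.68)], [1, np.float64(-0.89), np.float64(-0.02), np.float64(0.22), 0, 0, np.float64(-0.68)], [1, np.float64(-0.89), np.float64(-0.09), np.float64(0.22), 0, 0, np.float64(-0.68)]]
[[1, np.float64(-0.88), np.float64(-0.15), np.float64(0.22), 0, 0, np.float64(-0.68)], [1, np.float64(-0.87), np.float64(-0.21), np.float64(0.22), 0, 0, np.float64(-0.68)], [1, np.float64(-0.85), np.float64(-0.27), np.float64(0.22), 0, 0, np.float64(-0.68)], [1, np.float64(-0.83), np.float64(-0.33), np.float64(0.22), 0, 0, np.float64(-0.68)], [1, np.float64(-0.8), np.float64(-0.39), np.float64(0.22), 0, 0, np.float64(-0.68)]]
[[1, np.float64(-0.78), np.float64(-0.45), np.float64(0.22), 0, 0, np.float64(-0.68)], [1, np.float64(-0.74), np.float64(-0.5), np.float64(0.22), 0, 0, np.float64(-0.68)], [1, np.float64(-0.7), np.float64(-0.55), np.float64(0.22), 0, 0, np.float64(-0.68)]]
```

```bash
python3 -m handwheel '[[1,-0.77,0.46,0.22,0,0,-0.68],[1,-0.8,0.4,0.22,0,0,-0.68],[1,-0.82,0.35,0.22,0,0,-0.68],[1,-0.85,0.29,0.22,0,0,-0.68],[1,-0.86,0.23,0.22,0,0,-0.68]]'
python3 -m handwheel '[[1,-0.88,0.17,0.22,0,0,-0.68],[1,-0.89,0.1,0.22,0,0,-0.68],[1,-0.89,0.04,0.22,0,0,-0.68],[1,-0.89,-0.02,0.22,0,0,-0.68],[1,-0.89,-0.09,0.22,0,0,-0.68]]'
```

```text
clock: 0.82
tool_pos: [0.3643, -0.5066, 0.3769]
orientation: [-180.0, 0.0, -132.5]
force: [0.1, 0.4, 0.8]
opening: 0.0876
gripper_force: 0.0
clock: 1.45
tool_pos: [0.4234, -0.4122, 0.3494]
orientation: [-180.0, -0.0, -112.2]
force: [-1.2, -0.0, -1.0]
opening: 0.0873
gripper_force: 0.0
```

```bash
python3 -m handwheel '[[1,-0.88,-0.15,0.22,0,0,-0.68],[1,-0.87,-0.21,0.22,0,0,-0.68],[1,-0.85,-0.27,0.22,0,0,-0.68],[1,-0.83,-0.33,0.22,0,0,-0.68],[1,-0.8,-0.39,0.22,0,0,-0.68]]'
python3 -m handwheel '[[1,-0.78,-0.45,0.22,0,0,-0.68],[1,-0.74,-0.5,0.22,0,0,-0.68],[1,-0.7,-0.55,0.22,0,0,-0.68],[1,0,0,0,0,0,0]]'
python3 - <<'E'
from h import *
o=get_obs(); print(o["tool_pos"],o["orientation"])
E
```

```text
clock: 2.08
tool_pos: [0.4824, -0.3175, 0.3219]
orientation: [-180.0, -0.0, -91.8]
force: [-0.9, 0.3, -0.2]
opening: 0.0878
gripper_force: 0.0
clock: 2.58
tool_pos: [0.5182, -0.2604, 0.3051]
orientation: [180.0, 0.0, -79.6]
force: [-0.5, -1.1, 0.7]
opening: 0.0874
gripper_force: 0.0
[ 0.51822395 -0.26042998  0.30514037] [ 1.79968546e+02  1.35398600e-02 -7.95670843e+01]
```

```bash
python3 -m handwheel '[[1,0.1,0,0.6,0,0,0.1],[1,0,0,0.6,0,0,0],[1,0,0,0.6,0,0,0],[1,0,0,0.5,0,0,0],[1,0,0,0,0,0,0]]'
python3 -m handwheel '[[-1,0,0,0,0,0,0],[-1,0,0,0,0,0,0],[-1,0,0,0,0,0,0],[-1,0,0,0,0,0,0]]'
```

```text
clock: 3.2
tool_pos: [0.5174, -0.2647, 0.2467]
orientation: [179.9, 0.0, -80.4]
force: [0.5, 0.2, -0.2]
opening: 0.0878
gripper_force: 0.0
clock: 3.7
tool_pos: [0.518, -0.2646, 0.2485]
orientation: [-180.0, -0.0, -80.4]
force: [1.1, 0.5, 0.1]
opening: 0.0531
gripper_force: 0.0
```

```bash
python3 -m handwheel '[[-1,0,0,0,0,0,0],[-1,0,0,0,0,0,0],[-1,0,0,0,0,0,0],[-1,0,0,0,0,0,0]]'
```

```text
clock: 4.2
tool_pos: [0.518, -0.2646, 0.2483]
orientation: [-180.0, -0.0, -80.4]
force: [0.7, 0.1, 0.3]
opening: 0.0373
gripper_force: 30.0
```

```bash
python3 -m handwheel '[[-1,0,0,-0.25,0,0,0],[-1,0,0,-0.5,0,0,0],[-1,0,0,-0.6,0,0,0],[-1,0,0,-0.5,0,0,0],[-1,0,0,-0.25,0,0,0]]'
python3 -m handwheel '[[-1,-0.3,-0.06,0,0,0,0],[-1,-0.6,-0.06,0,0,0,0],[-1,-0.7,-0.06,0,0,0,0],[-1,-0.7,-0.06,0,0,0,0],[-1,-0.7,-0.06,0,0,0,0]]'
python3 -m handwheel '[[-1,-0.4,-0.06,0,0,0,0],[-1,-0.2,0,0,0,0,0],[-1,0,0,0,0,0,0],[-1,0,0,0,0,0,0]]'
python3 - <<'E'
from h import *
T,S=snapshot("top"),snapshot("scene")
a=cv2.resize(T["color"][140:240,270:370,::-1],None,fx=4,fy=4,interpolation=cv2.INTER_CUBIC)
b=cv2.resize(S["color"][130:230,290:390,::-1],None,fx=4,fy=4,interpolation=cv2.INTER_CUBIC)
cv2.imwrite("pics/c1.png",np.hstack([a,b])); print(get_obs()["tool_pos"])
E
```

```text
clock: 4.82
tool_pos: [0.5181, -0.2647, 0.3021]
orientation: [-179.9, -0.0, -80.4]
force: [0.1, -0.0, -1.4]
opening: 0.0376
gripper_force: 29.9
clock: 5.45
tool_pos: [0.5127, -0.1879, 0.3006]
orientation: [180.0, 0.0, -80.4]
force: [-0.0, 0.6, -1.1]
opening: 0.0371
gripper_force: 29.9
clock: 5.95
tool_pos: [0.5118, -0.1746, 0.3006]
orientation: [180.0, -0.0, -80.4]
force: [0.1, 0.1, -0.9]
opening: 0.0372
gripper_force: 29.9
[ 0.51177047 -0.17474887  0.30058699]
```

View pics/c1.png

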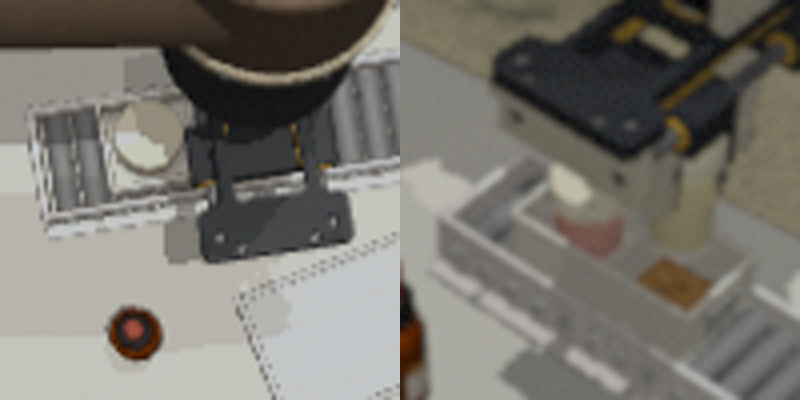

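The crops show the jar held upright over the tote, its bottom near (685,240) in the right panel, with the cork visible below it and jar 2 standing. I'll check the jar bottom by ray.

```bash
python3 - <<'E'
from h import *
S=snapshot("scene")
for p in((652,235),(684,250),(715,232),(684,232)): print(p,onz(S,((p[0]-400+.5)/4-.5+290,(p[1]+.5)/4-.5+130),.082))
for p in((640,260),(712,285),(668,307)): print("padvis",onz(S,((p[0]-400+.5)/4-.5+290,(p[1]+.5)/4-.5+130),.036))
for p in((753,260),(692,325)): print("rim",onz(S,((p[0]-400+.5)/4-.5+290,(p[1]+.5)/4-.5+130),.066))
E
```

```text
(652, 235) [ 0.50210404 -0.16482483  0.082     ]
(684, 250) [ 0.50756987 -0.18189464  0.082     ]
(715, 232) [ 0.52745732 -0.18211636  0.082     ]
(684, 232) [ 0.5156296  -0.17284887  0.082     ]
padvis [ 0.51723213 -0.14196244  0.036     ]
padvis [ 0.53439107 -0.17754962  0.036     ]
padvis [ 0.50703513 -0.17509743  0.036     ]
rim [ 0.54078266 -0.19691884  0.066     ]
rim [ 0.48881549 -0.21025304  0.066     ]
```

```bash
python3 -m handwheel '[[-1,0,0,0.3,0,0,0],[-1,0,0,0.45,0,0,0],[-1,0,0,0.45,0,0,0],[-1,0,0,0.3,0,0,0],[-1,0,0,0.15,0,0,0]]'
python3 -m handwheel '[[-1,0,0,0.1,0,0,0],[-1,0,0,0.06,0,0,0],[-1,0,0,0,0,0,0]]'
```

```text
clock: 6.72
tool_pos: [0.5117, -0.1743, 0.2586]
orientation: [179.9, 0.0, -80.4]
force: [-0.1, -0.7, -1.7]
opening: 0.0373
gripper_force: 29.9
clock: 7.1
tool_pos: [0.5118, -0.1743, 0.2555]
orientation: [-180.0, -0.0, -80.4]
force: [-0.1, 0.4, -0.5]
opening: 0.0377
gripper_force: 29.9
```

```bash
python3 -m handwheel '[[-1,0,0,0.04,0,0,0],[-1,0,0,0.02,0,0,0],[-1,0,0,0,0,0,0]]'
```

```text
clock: 7.48
tool_pos: [0.5119, -0.1744, 0.2543]
orientation: [-180.0, -0.0, -80.4]
force: [-0.8, -0.5, 2.4]
opening: 0.0371
gripper_force: 29.9
```

```bash
python3 -m handwheel '[[1,0,0,0,0,0,0],[1,0,0,0,0,0,0],[1,0,0,0,0,0,0],[1,0,0,0,0,0,0],[1,0,0,0,0,0,0]]'
python3 -m handwheel '[[1,0,0,0,0,0,0],[1,0,0,0,0,0,0]]'
python3 - <<'E'
from h import *
T,S=snapshot("top"),snapshot("scene")
a=cv2.resize(T["color"][140:240,270:370,::-1],None,fx=4,fy=4,interpolation=cv2.INTER_CUBIC)
b=cv2.resize(S["color"][130:230,290:390,::-1],None,fx=4,fy=4,interpolation=cv2.INTER_CUBIC)
cv2.imwrite("pics/c2.png",np.hstack([a,b])); print(get_obs()["tool_pos"])
E
```

```text
clock: 8.1
tool_pos: [0.5118, -0.1743, 0.2539]
orientation: [180.0, 0.0, -80.4]
force: [1.5, -0.7, -0.6]
opening: 0.0819
gripper_force: 0.0
clock: 8.35
tool_pos: [0.5118, -0.1744, 0.2539]
orientation: [-180.0, 0.0, -80.4]
force: [0.1, -0.1, -0.4]
opening: 0.0875
gripper_force: 0.0
[ 0.51177498 -0.17436124  0.25389702]
```

View pics/c2.png

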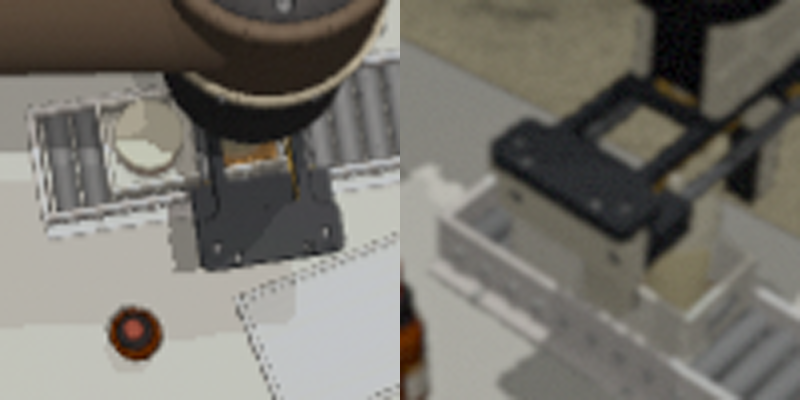

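The jar stands in the cork compartment, upright at about (690,270) in the right panel. Next I straddle the tote's middle.

```bash
python3 -m handwheel '[[1,-0.37,0,0,0,0,0],[1,-0.45,0,0,0,0,0],[1,-0.3,0,0.2,0,0,0],[1,0,0,0.5,0,0,0],[1,0,0,0.5,0,0,0]]'
python3 -m handwheel '[[1,0,0,0,0,0,0],[-1,0,0,0,0,0,0],[-1,0,0,0,0,0,0],[-1,0,0,0,0,0,0],[-1,0,0,0,0,0,0]]'
python3 -m handwheel '[[-1,0,0,0,0,0,0],[-1,0,0,0,0,0,0]]'
```

```text
clock: 9.07
tool_pos: [0.507, -0.1466, 0.2229]
orientation: [180.0, 0.0, -80.4]
force: [0.5, -0.1, -0.6]
opening: 0.0877
gripper_force: 0.0
clock: 9.7
tool_pos: [0.5069, -0.1468, 0.2241]
orientation: [180.0, -0.0, -80.4]
force: [-1.5, 0.2, 1.6]
opening: 0.056
gripper_force: 29.9
clock: 9.95
tool_pos: [0.507, -0.1468, 0.2241]
orientation: [180.0, -0.0, -80.4]
force: [-2.2, -0.7, 3.4]
opening: 0.0558
gripper_force: 29.9
```

```bash
python3 -m handwheel '[[-1,0.1,0,0.02,0,0,0],[-1,0.2,0,0,0,0,0],[-1,0.3,0,0,0,0,0],[-1,0.3,0,0,0,0,0],[-1,0.3,0,0,0,0,0]]'
python3 -m handwheel '[[-1,0.3,0,0,0,0,0],[-1,0.3,0,0,0,0,0],[-1,0.3,0,0,0,0,0],[-1,0.3,0,0,0,0,0],[-1,0.3,0,0,0,0,0]]'
```

```text
clock: 10.58
tool_pos: [0.5123, -0.1766, 0.2241]
orientation: [-180.0, -0.0, -80.4]
force: [-3.7, 0.1, 8.5]
opening: 0.0561
gripper_force: 29.9
clock: 11.2
tool_pos: [0.5188, -0.2136, 0.2241]
orientation: [-179.9, -0.0, -80.4]
force: [-1.4, 0.4, 7.0]
opening: 0.0556
gripper_force: 29.9
```

```bash
python3 -m handwheel '[[-1,0.3,0,0,0,0,0],[-1,0.3,0,0,0,0,0],[-1,0.2,0,0,0,0,0],[-1,0.15,0,0,0,0,0],[-1,0.1,0,0,0,0,0]]'
python3 -m handwheel '[[-1,0.1,0,0,0,0,0],[-1,0.1,0,0,0,0,0]]'
```

```text
clock: 11.82
tool_pos: [0.5234, -0.2394, 0.2241]
orientation: [-179.9, -0.0, -80.4]
force: [-0.6, 1.3, 5.5]
opening: 0.0558
gripper_force: 29.9
clock: 12.08
tool_pos: [0.5243, -0.2443, 0.2241]
orientation: [-179.9, -0.0, -80.4]
force: [-1.7, -0.2, 4.8]
opening: 0.0556
gripper_force: 29.9
```

```bash
python3 -m handwheel '[[-1,0.08,0,0,0,0,0],[-1,0.08,0,0,0,0,0]]'; python3 -m handwheel '[[-1,0.06,0,0,0,0,0],[-1,0.06,0,0,0,0,0]]'
```

```text
clock: 12.32
tool_pos: [0.5249, -0.2482, 0.2241]
orientation: [-179.9, -0.0, -80.4]
force: [-0.4, -0.1, 5.5]
opening: 0.0558
gripper_force: 29.9
clock: 12.58
tool_pos: [0.5254, -0.2507, 0.2241]
orientation: [-179.9, 0.0, -80.4]
force: [-1.3, 11.2, 10.0]
opening: 0.0559
gripper_force: 29.9
```

The y force has risen, which suggests contact with the stop. I'll nudge once more and look.

```bash
python3 -m handwheel '[[-1,0.03,0,0,0,0,0],[-1,0,0,0,0,0,0]]'
python3 - <<'E'
from h import *
T,S=snapshot("top"),snapshot("scene")
a=cv2.resize(T["color"][140:240,290:390,::-1],None,fx=4,fy=4,interpolation=cv2.INTER_CUBIC)
b=cv2.resize(S["color"][150:250,335:435,::-1],None,fx=4,fy=4,interpolation=cv2.INTER_CUBIC)
cv2.imwrite("pics/c3.png",np.hstack([a,b])); print(get_obs()["force"])
E
```

```text
clock: 12.82
tool_pos: [0.5254, -0.2508, 0.2241]
orientation: [-179.9, 0.0, -80.4]
force: [-0.6, 9.0, 8.9]
opening: 0.0561
gripper_force: 29.8
[-1.95347552  8.67645843  8.11226347]
```

View pics/c3.png

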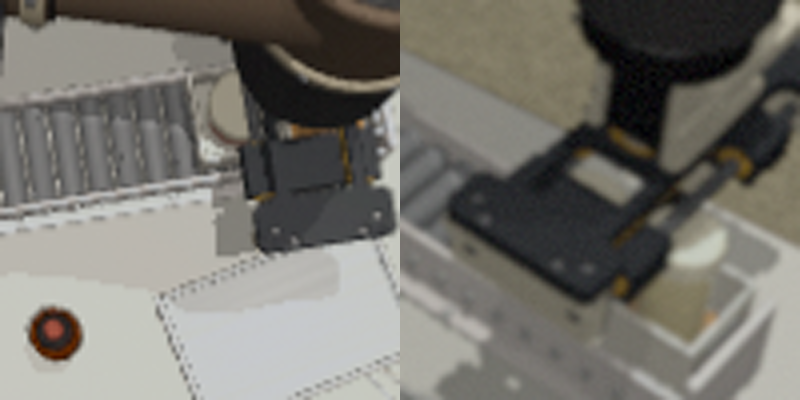

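The tote sits against the end stop: no gap is visible at (700,350) in the right panel, and both jars are upright. Now the lift.

```bash
python3 -m handwheel '[[-1,0,0,-0.1,0,0,0],[-1,0,0,-0.2,0,0,0],[-1,0,0,-0.3,0,0,0],[-1,0,0,-0.3,0,0,0],[-1,0,0,-0.3,0,0,0]]'
python3 -m handwheel '[[-1,0,0,-0.3,0,0,0],[-1,0,0,-0.2,0,0,0],[-1,0,0,-0.1,0,0,0],[-1,0,0,0,0,0,0]]'
python3 -c "
from plan import *
np.set_printoptions(legacy='1.25')
plan([.5254,-.2508,.269,-80.4],[.3945,-.261,.269,-66.7],18,-1)"
```

```text
clock: 13.55
tool_pos: [0.5253, -0.2523, 0.2545]
orientation: [-179.9, -0.1, -80.4]
force: [0.3, -0.4, -2.7]
opening: 0.0554
gripper_force: 29.9
clock: 14.05
tool_pos: [0.5249, -0.2518, 0.2686]
orientation: [-180.0, -0.0, -80.4]
force: [-0.4, 0.5, -4.2]
opening: 0.0554
gripper_force: 29.9
[[-1, -0.03, 0.29, -0.0, 0, 0, -0.13], [-1, -0.03, 0.29, -0.0, 0, 0, -0.13], [-1, -0.03, 0.29, -0.0, 0, 0, -0.13], [-1, -0.04, 0.29, -0.0, 0, 0, -0.13], [-1, -0.04, 0.29, -0.0, 0, 0, -0.13]]
[[-1, -0.05, 0.29, -0.0, 0, 0, -0.13], [-1, -0.05, 0.29, -0.0, 0, 0, -0.13], [-1, -0.05, 0.29, -0.0, 0, 0, -0.13], [-1, -0.06, 0.29, -0.0, 0, 0, -0.13], [-1, -0.06, 0.29, -0.0, 0, 0, -0.13]]
[[-1, -0.06, 0.28, -0.0, 0, 0, -0.13], [-1, -0.07, 0.28, -0.0, 0, 0, -0.13], [-1, -0.07, 0.28, -0.0, 0, 0, -0.13], [-1, -0.08, 0.28, -0.0, 0, 0, -0.13], [-1, -0.08, 0.28, -0.0, 0, 0, -0.13]]
[[-1, -0.08, 0.28, -0.0, 0, 0, -0.13], [-1, -0.09, 0.28, -0.0, 0, 0, -0.13], [-1, -0.09, 0.28, -0.0, 0, 0, -0.13]]
```

```bash
python3 -m handwheel '[[-1,-0.03,0.15,0,0,0,-0.13],[-1,-0.03,0.29,0,0,0,-0.13],[-1,-0.03,0.29,0,0,0,-0.13],[-1,-0.04,0.29,0,0,0,-0.13],[-1,-0.04,0.29,0,0,0,-0.13]]'
python3 -m handwheel '[[-1,-0.05,0.29,0,0,0,-0.13],[-1,-0.05,0.29,0,0,0,-0.13],[-1,-0.05,0.29,0,0,0,-0.13],[-1,-0.06,0.29,0,0,0,-0.13],[-1,-0.06,0.29,0,0,0,-0.13]]'
python3 -m handwheel '[[-1,-0.06,0.28,0,0,0,-0.13],[-1,-0.07,0.28,0,0,0,-0.13],[-1,-0.07,0.28,0,0,0,-0.13],[-1,-0.08,0.28,0,0,0,-0.13],[-1,-0.08,0.28,0,0,0,-0.13]]'
python3 -m handwheel '[[-1,-0.08,0.28,0,0,0,-0.13],[-1,-0.09,0.28,0,0,0,-0.13],[-1,-0.09,0.28,0,0,0,-0.13],[-1,0,0.14,0,0,0,0],[-1,0,0,0,0,0,0]]'
```

```text
clock: 14.68
tool_pos: [0.4913, -0.2541, 0.2685]
orientation: [-180.0, 0.0, -76.5]
force: [-0.3, 0.1, -3.6]
opening: 0.0559
gripper_force: 29.9
clock: 15.3
tool_pos: [0.4547, -0.2569, 0.2684]
orientation: [-180.0, -0.0, -72.6]
force: [-0.2, 0.2, -3.0]
opening: 0.0558
gripper_force: 29.9
clock: 15.92
tool_pos: [0.4186, -0.2598, 0.2684]
orientation: [-180.0, -0.0, -68.7]
force: [1.0, 0.5, -2.7]
opening: 0.056
gripper_force: 29.9
clock: 16.55
tool_pos: [0.3939, -0.2632, 0.2685]
orientation: [-180.0, -0.0, -66.4]
force: [0.2, 0.0, -2.7]
opening: 0.0561
gripper_force: 29.9
```

```bash
python3 -m handwheel '[[-1,-0.05,0,0.2,0,0,0],[-1,0,0,0.3,0,0,0],[-1,0,0,0.3,0,0,0],[-1,0,0,0.3,0,0,0],[-1,0,0,0.3,0,0,0]]'
python3 -m handwheel '[[-1,0,0,0.3,0,0,0],[-1,0,0,0.3,0,0,0],[-1,0,0,0.3,0,0,0],[-1,0,0,0.2,0,0,0],[-1,0,0,0.1,0,0,0]]'
python3 -m handwheel '[[-1,0,0,0.06,0,0,0],[-1,0,0,0.04,0,0,0],[-1,0,0,0.02,0,0,0]]'
```

```text
clock: 17.18
tool_pos: [0.3935, -0.2619, 0.2327]
orientation: [180.0, 0.0, -66.4]
force: [-0.1, -0.1, -3.3]
opening: 0.056
gripper_force: 29.9
clock: 17.8
tool_pos: [0.3935, -0.2619, 0.2031]
orientation: [180.0, 0.0, -66.4]
force: [0.8, 0.5, -3.3]
opening: 0.0554
gripper_force: 29.9
clock: 18.18
tool_pos: [0.3936, -0.2619, 0.2005]
orientation: [-180.0, -0.0, -66.4]
force: [-0.5, -0.2, -3.3]
opening: 0.0561
gripper_force: 29.9
```

```bash
python3 -m handwheel '[[-1,0,0,0.04,0,0,0],[-1,0,0,0.02,0,0,0],[-1,0,0,0,0,0,0]]'
```

```text
clock: 18.55
tool_pos: [0.3935, -0.2619, 0.1989]
orientation: [180.0, 0.0, -66.4]
force: [-0.5, 0.1, -3.1]
opening: 0.0562
gripper_force: 29.9
```

```bash
python3 -m handwheel '[[-1,0,0,0.03,0,0,0],[-1,0,0,0,0,0,0]]'
```

```text
clock: 18.8
tool_pos: [0.3936, -0.2619, 0.1982]
orientation: [-180.0, -0.0, -66.4]
force: [0.1, 0.4, -1.7]
opening: 0.0557
gripper_force: 29.9
```

```bash
python3 -m handwheel '[[-1,0,0,0.02,0,0,0],[-1,0,0,0,0,0,0]]'; python3 -m handwheel '[[0.5,0,0,0,0,0,0],[0.7,0,0,0,0,0,0],[0.7,0,0,0,0,0,0],[0.7,0,0,0,0,0,0],[0.7,0,0,0,0,0,0]]'
```

```text
clock: 19.05
tool_pos: [0.3936, -0.2619, 0.1982]
orientation: [-180.0, -0.0, -66.4]
force: [-0.9, 2.0, 5.4]
opening: 0.056
gripper_force: 29.9
clock: 19.68
tool_pos: [0.3935, -0.2619, 0.1976]
orientation: [180.0, 0.0, -66.4]
force: [-0.9, 0.0, -0.3]
opening: 0.0748
gripper_force: 0.0
```

```bash
python3 -m handwheel '[[0.7,0,0,-0.2,0,0,0],[0.7,0,0,-0.5,0,0,0],[0.7,0,0,-0.8,0,0,0],[0.7,0,0,-1,0,0,0],[0.7,0,0,-1,0,0,0]]'
python3 -m handwheel '[[0.7,0,0,-1,0,0,0],[0.7,0.5,0,-1,0,0,0],[0.7,1,0,-0.5,0,0,0],[0.7,1,0,0,0,0,0],[0.7,1,0,0,0,0,0]]'
python3 -m handwheel '[[0.7,1,0,0,0,0,0],[0.7,1,0,0,0,0,0],[0.7,1,0,0,0,0,0],[0.7,1,0,0,0,0,0],[0.7,0,0,0,0,0,0]]'
python3 - <<'E'
from h import *
T,S=snapshot("top"),snapshot("scene")
a=cv2.resize(T["color"][140:265,270:400,::-1],None,fx=3,fy=3,interpolation=cv2.INTER_CUBIC)
b=cv2.resize(S["color"][200:325,285:415,::-1],None,fx=3,fy=3,interpolation=cv2.INTER_CUBIC)
cv2.imwrite("pics/c4.png",np.hstack([a,b])); print(get_obs()["tool_pos"])
E
```

```text
clock: 20.3
tool_pos: [0.3934, -0.2619, 0.2869]
orientation: [-180.0, -0.0, -66.4]
force: [-0.4, 0.2, 0.1]
opening: 0.0742
gripper_force: 0.0
clock: 20.92
tool_pos: [0.4287, -0.3427, 0.3491]
orientation: [-179.9, -0.1, -66.4]
force: [-1.1, 0.2, 0.3]
opening: 0.0741
gripper_force: 0.0
clock: 21.55
tool_pos: [0.4688, -0.4348, 0.348]
orientation: [180.0, -0.0, -66.4]
force: [-1.0, 0.8, -0.2]
opening: 0.0744
gripper_force: 0.0
[ 0.46830883 -0.43353677  0.34801861]
```

View pics/c4.png

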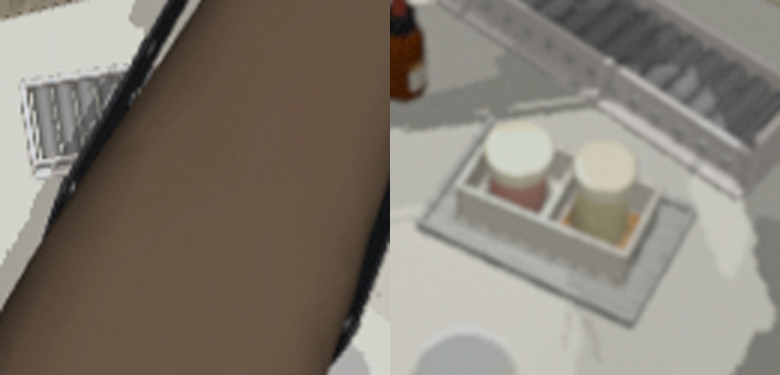

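The scene view shows the tote flat in the tray, between about (460,190) and (655,260). Both jars stand upright in it, with jar 1 on the cork and the lane empty. The dropper bottle and watch glass have not moved.

```bash
python3 -c "
from plant import *
print(close_job())"
```

```text
the job is handed in; nothing more can be done
None
```

The job is handed in: jar 1 went onto the cork pad, the tote rolled up against the end stop, and it now sits flat in the tray with both jars upright, after about 22 s of the 53 s allowed.

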